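# Load the cuvette lane against its spring follower

## Task

Pick up the grey hand pusher and with it sweep the three loose cuvette blocks up the loading lane into one closed-up row against the sprung follower. Keep pressing through the row, firmly but without ramming, until the follower is right back on its hard stop, and finish there: still gripping the upright pusher and holding the row hard against the stop. Push the blocks with the pusher only, not with the gripper, and leave the dropper bottle, the petri dish and the small white bottle where they stand.

Things in the scene. Friction and masses are not known exactly. Their poses are not given: they have to be found in the camera images.
- lane: Fixed loading lane on a grey plate 325 x 86 mm; wall tops 24 mm, lane floor 6 mm above the worktop. Origin at worktop height on the centre line, below the resting follower's front face; x along the lane to the follower, y across, z up. Inside width 68 mm from x = -236 to -137 mm, narrowing to 40 mm at x = -92 mm, then 40 mm up to the follower; walls, floor, blocks and shoe are slick. Grey spring housing, 46 mm high, at x = 34 to 80 mm.
- lane_mouth (a point): Middle of the wide part's lane floor near its open mouth, 6 mm above the worktop, 200 mm from the lane origin (lane x = -200 mm): free floor behind the blocks, with room to set the pusher down into the lane.
- follower (a joint): Travel of the sprung follower along the lane's +x, in m: 0 at rest, 0.018 on its hard stop (the dark collar on its rod then meets the round bush on the spring housing). The spring pushes back towards the mouth with about 4 N at rest and 9.4 N at the stop.
- follower_face (a point): Centre of the follower's front face, a steel plate 34 mm wide, 24 mm high and 7 mm thick; 19 mm above the worktop. It moves with the follower.
- block_1: White cuvette block with four square wells in its top, 28 mm along its x, 34 mm along its y, 26 mm high, about 35 g; lies loose on the lane floor, its x about along the lane. Origin at the centre of its underside. Nearest to the follower.
- block_2: White cuvette block with four square wells in its top, 28 mm along its x, 34 mm along its y, 26 mm high, about 35 g; lies loose on the lane floor, its x about along the lane. Origin at the centre of its underside. The middle one.
- block_3: White cuvette block with four square wells in its top, 28 mm along its x, 34 mm along its y, 26 mm high, about 35 g; lies loose on the lane floor, its x about along the lane. Origin at the centre of its underside. Nearest to the mouth, in the wide part of the lane, maybe skewed and off-centre.
- pusher: Grey hand pusher, same front and back, standing upright on the worktop on the lane's -y side: a shoe 30 mm along x, 34 mm along y, 20 mm high, with an upright grip block 16 mm along x, 28 mm along y, up to 71 mm above the underside (a thin collar rings its foot up to 24 mm). Origin: centre of its underside. The shoe's faces at x = +15 and -15 mm push; its x goes along the lane. About 90 g.
- dropper_bottle: Brown dropper bottle, 30 mm wide, 78 mm high, standing beside the lane; a bystander. Origin at the centre of its underside.
- petri_dish: Petri dish, 62 mm wide, 13 mm high, lying beside the lane; a bystander. Origin at the centre of its underside.
- reagent_bottle: White bottle, 21 mm wide, 54 mm high, standing close beside the lane near the follower; a bystander. Origin at the centre of its underside.
Things that resemble listed ones, but are neither listed nor needed, are in the scene too. What is shaped like the block_3 but blue or red is not meant.

How it is judged:
On the way, in this order (a step that is already met when the one before it is completed fails the run):
1. the pusher is gripped and lifted clear of the worktop (contact force between the fingers and pusher above 2 N and height (world z) of pusher above 0.015 m), for 0.1 s.
2. the three blocks are swept together into one row in the narrow lane (horizontal distance between block_1 and block_2 below 0.033 m and horizontal distance between block_2 and block_3 below 0.033 m and x of block_3 in the frame of lane above -0.1 m), for 0.1 s.
At the end, for the whole second after the job is handed in: Follower pressed at least 16.5 of its 18 mm; blocks flat in one row (centres under 33 mm apart, within 7 mm of the centre line, the last under 64 mm from the lane origin); pusher within 10 mm of the centre line, under 10 degrees tilt, pressing with over 6 N, gripped with over 2 N (x of each of block_1, block_2, block_3 in the frame of lane above -0.064 m and y of block_1 in the frame of lane between -0.007 and 0.007 m and z of each of block_1, block_2, block_3 in the frame of lane below 0.011 m and y of block_2 in the frame of lane between -0.007 and 0.007 m and y of block_3 in the frame of lane between -0.007 and 0.007 m and horizontal distance between block_1 and block_2 below 0.033 m and horizontal distance between block_2 and block_3 below 0.033 m and value of joint follower above 0.0165 m and (contact force between pusher and block_1 above 6 N or contact force between pusher and block_2 above 6 N or contact force between pusher and block_3 above 6 N) and contact force between the fingers and pusher above 2 N and angle between pusher's own z axis and vertical below 0.17 rad and y of pusher in the frame of lane between -0.01 and 0.01 m and x of pusher in the frame of lane below -0.06 m); the arm keeps its last pose, push and grip.
It fails at once if a block is pushed by the gripper or arm itself (contact force between any of the arm, the fingers and block_1 above 1 N or contact force between any of the arm, the fingers and block_2 above 1 N or contact force between any of the arm, the fingers and block_3 above 1 N).
It fails at once if the row is rammed: over 50 N between the pusher and a block (contact force between pusher and block_1 above 50 N or contact force between pusher and block_2 above 50 N or contact force between pusher and block_3 above 50 N).
It fails at once if the dropper bottle, petri dish or small white bottle is moved by more than 20 mm or tipped over (distance of any of dropper_bottle, petri_dish, reagent_bottle from where it was at the start of the episode above 0.02 m or angle between any of dropper_bottle, petri_dish, reagent_bottle's own z axis and vertical above 0.5 rad).
It also fails if it takes over 51 s, if anything falls off the work surface, if the arm or the gripper's body presses on something with over 40 N, if the wrist force passes 120 N, or if a joint passes its speed limit or range.

## Robot

A 6-joint arm with a two-finger parallel gripper is mounted at the origin on a cart in front of the work surface, level with it; the furniture and walls round the work are solid. World frame = base frame: x ahead of the robot, y to its left, z up, the work surface at z = 0. Lengths are in m, angles in rad, forces in N, time in s.
With the tool pointing down it reaches from about 0.35 to 0.8 m from the base axis. Payload 7.3 kg.
Tool frame: the origin (TCP) lies midway between the tips of the shut fingers; the grasp point (between the pads) lies 19 mm behind it (grasp_offset is the distance from the TCP to the grasp point, in m); z points along the fingers, y is the direction in which the jaws open and shut (so a half turn about z gives the same grasp; the last joint's range is limited). The gripper opens to 85 mm and grips with 20 to 120 N. Pads are 22 mm wide; open, the fingers measure 114 mm over their backs; the gripper's body (76 mm by 85 mm) begins 54 mm behind the grasp point. The pads swing forward as they close: fully open they stand 13 mm farther back than shut.
Start: joints at [-1.301, 0.342, 1.524, -0, 1.275, -0.146], TCP at [0.212, -0.48, 0.231] pointing down, gripper open.
Joint ranges: [-2.53, 2.53], [-0.77, 2.02], [0.04, 2.7], [-1, 4.14], [0.28, 2.66], [-3.11, 3.11]. Speed limits (rad/s): [2.57, 2.57, 3.14, 3.14, 3.14, 3.14].

## Interface

Orientations are given as a rotation vector (axis times angle).
In Python, from workcell import * gives the robot as it stands.
- The arm moves only by the shell command python3 -m inch 'ROWS' [FORCE]. ROWS is JSON, a list of rows, each an object with "angular": the turn, a rotation vector about the tool's x, y, z in units of 180 degrees (1.0 is 180 degrees), a list of three; "offset": the shift along the tool's x, y, z in units of 400 mm (1.0 is 400 mm), a list of three; "hand": the closure, from 0 (fully open) to 1 (shut). In form: [{"angular": [rx, ry, rz], "offset": [dx, dy, dz], "hand": hand}, ...]. A call has 1 to 5 rows; each row shifts and turns the commanded pose from where the row before left it, along the tool's axes as they then stand; what a row does not reach is not made up. A row lasts 1/12 s, in which the tool goes at most 41.7 mm and 7.16 degrees, less where a joint would pass 70% of its speed; a pose out of reach is approached as far as the arm can. A call with a number of a shift or a turn outside -1 to 1 is refused whole. A call with a gripper value outside its range is refused whole. The fingers move at their own pace and stop on an object; FORCE is the grip in N (left out, the last holds). Time passes only in rows, so rows that do not move let the fingers close. It gives the time, the measured TCP pose, the force and the opening at its end, in the units of the state.
- sense(): the state, without advancing time (a new reading comes with each control period).
- read_camera(name): name is "scene" or "top"; returns a dict with "pixels" (480x640x3 uint8, red, green, blue), "camera_matrix" (3x3 intrinsics, pixels), "R" (3x3) and "t" (3): a world point X has camera coordinates R X + t. Camera axes: x right, y down, z forward; pixel columns grow to the right and rows downward; lengths in m; the calibration is good to about 2 mm. A picture is of the moment at which its call begins. There is no depth.
- hand_in(): hands the job in, once; it reports no verdict.
Trained networks look in the newest picture that a camera, given by its name, has taken for a name from the list of things; names that differ only in an ending like _2 or _b are one class to them, and where a whole thing is asked for, a point or a joint stands for the part that bears it (a point fixed in the world has none). Each returns a list of dicts, best first, with "p" (0 to 1); they miss things now and then, are a little off and sometimes report something else, mostly with a low value. They report only what shows in the picture. A call takes as long as a camera call. They do not tell look-alikes from the thing itself.
- masks_of(camera, query): "region" (480x640 bool, what is visible of it) and "centre" ([column, row] in pixels, amid what is visible of it).
The state is a dict: "clock": time; "q": joint angles; "dq": joint speeds; "tau": joint torques, N m; "eef_pos": TCP position; "eef_rot": TCP orientation; "contact_force": force on the tool from outside, world axes, zero at the start; "wrist_torque": the same for the moment, N m; "width": finger opening in m.
Only numpy, scipy, OpenCV 4.12 (cv2) and the standard library are available. Lean on these libraries where they do the work, as an engineer would, in place of code of your own. Each camera call takes 0.05 s, during which the arm holds its last target.

## Working session

There is one attempt and no reset: what is moved stays moved. The work goes in short steps, Python scripts to look and compute and a shell command to move; the robot and the scene stay as the last step left them, time stands still between calls to the robot, and variables do not carry over. Pictures are saved under pics/ and viewed, and the job is handed in when it is done.

```bash
ls; mkdir -p pics; python3 - <<'E'
from workcell import *
import cv2,numpy as np
print(sense())
for c in("scene","top"):
    r=read_camera(c); cv2.imwrite(f"pics/{c}0.png",r["pixels"][:,:,::-1]); print(c,r["camera_matrix"],r["R"],r["t"])
    for n in("pusher","block_1","lane","follower","dropper_bottle","petri_dish","reagent_bottle"):
        print(n,[(round(d["p"],2),np.round(d["centre"]),int(d["region"].sum())) for d in masks_of(c,n)][:6])
E
```

```text
pics
{'clock': 0.0, 'q': array([-1.30097184e+00,  3.42715508e-01,  1.52498482e+00,  2.09182001e-05,
        1.27539149e+00, -1.45957816e-01]), 'dq': array([ 1.95032923e-04, -2.23581918e-03,  1.57143301e-04, -1.09784269e-04,
       -8.60767136e-04, -8.36769416e-05]), 'tau': array([-1.51108907e-03, -4.33687663e+01, -2.46015322e+01, -3.17051135e-04,
        7.76583329e-03,  5.33719083e-05]), 'eef_pos': array([ 0.21199385, -0.47987716,  0.23064094]), 'eef_rot': array([-3.07248567e+00, -6.48096583e-01,  1.14330329e-04]), 'contact_force': array([-0.04874985, -0.61876866, -0.1619338 ]), 'wrist_torque': array([-0.06233111,  0.00492619,  0.00241619]), 'width': 0.08504606360314836}
scene [[482.39925167   0.         316.97301647]
 [  0.         482.39925167 237.25508385]
 [  0.           0.           1.        ]] [[ 0.73051016 -0.68268509  0.01720383]
 [-0.47242589 -0.5233918  -0.70913666]
 [ 0.49312137  0.50990401 -0.70486114]] [-0.63372622  0.13701068  0.803745  ]
pusher []
block_1 [(0.85, array([350., 319.]), 415), (0.8, array([280., 244.]), 312), (0.8, array([252., 258.]), 368), (0.74, arra
[... 361 characters left out ...]
358]
 [  0.         512.15167486 239.45370283]
 [  0.           0.           1.        ]] [[ 0.01348982 -0.99988634 -0.00673299]
 [-0.98612501 -0.01218934 -0.16555626]
 [ 0.16545537  0.0088729  -0.98617736]] [-0.33551932  0.54708177  0.83214859]
pusher []
block_1 [(0.89, array([402., 268.]), 355), (0.86, array([286., 228.]), 342), (0.78, array([283., 133.]), 370), (0.74, array([286., 292.]), 345), (0.67, array([349., 251.]), 360), (0.61, array([287., 255.]), 347)]
lane [(0.59, array([285., 267.]), 7925)]
follower [(0.48, array([286., 217.]), 176)]
dropper_bottle [(0.72, array([359., 196.]), 302)]
petri_dish [(0.89, array([363., 368.]), 1041)]
reagent_bottle [(0.47, array([332., 215.]), 146)]
```

View pics/scene0.png

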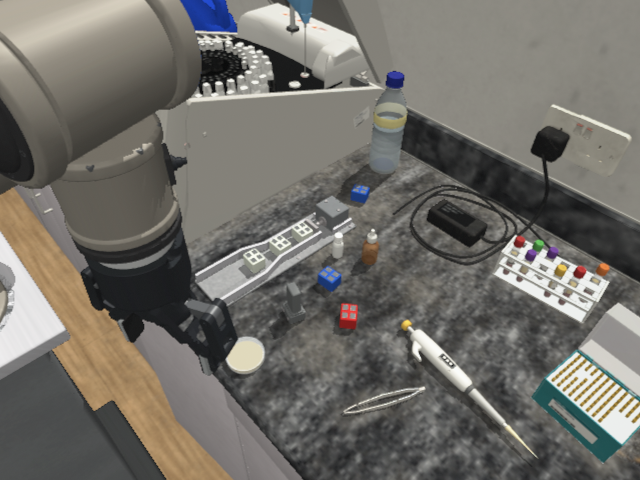

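View pics/top0.png

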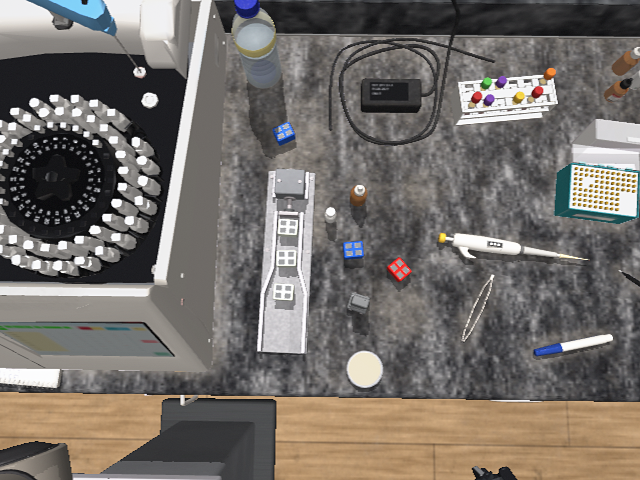

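```bash
python3 - <<'E'
import cv2
a=cv2.imread("pics/top0.png")[110:410,220:440]; cv2.imwrite("pics/topcrop.png",cv2.resize(a,(440,600),interpolation=cv2.INTER_CUBIC))
a=cv2.imread("pics/scene0.png")[170:400,180:420]; cv2.imwrite("pics/scenecrop.png",cv2.resize(a,(624,598),interpolation=cv2.INTER_CUBIC))
E
```

```text
(no output)
```

View pics/topcrop.png

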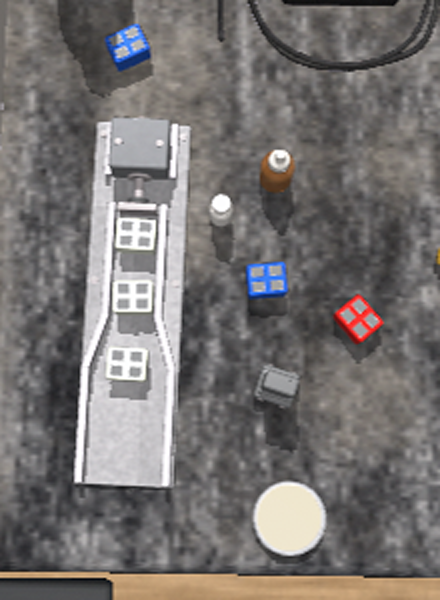

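View pics/scenecrop.png

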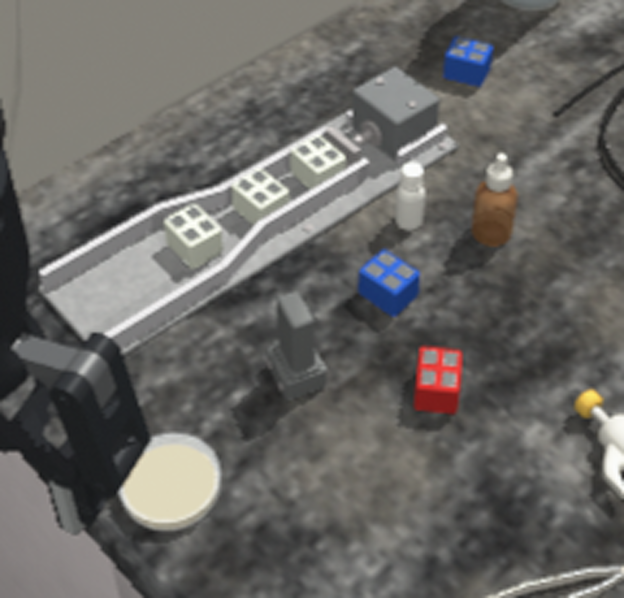

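Top: the white blocks are at (287,227), (286,257) and (284,292). The block look-alikes are blue at (284,132) and (353,250), and red at (399,269). The only grey upright pusher is at (358,302) in top and (294,303) in scene. The network did not report it. Next I'll take close crops.

```bash
python3 - <<'E'
import cv2
t=cv2.imread("pics/top0.png"); s=cv2.imread("pics/scene0.png")
def crop(im,x,y,w,h,k,n): cv2.imwrite(n,cv2.resize(im[y:y+h,x:x+w],None,fx=k,fy=k,interpolation=cv2.INTER_CUBIC))
crop(t,335,280,50,50,12,"pics/p_t.png")
crop(s,265,270,60,60,10,"pics/p_s.png")
crop(t,245,260,75,100,6,"pics/l1.png")
crop(t,245,160,75,100,6,"pics/l2.png")
E
```

```text
(no output)
```

View pics/p_t.png

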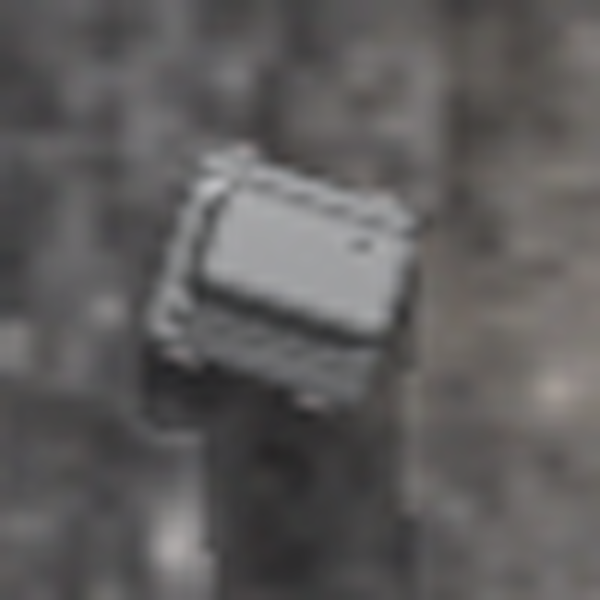

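View pics/p_s.png

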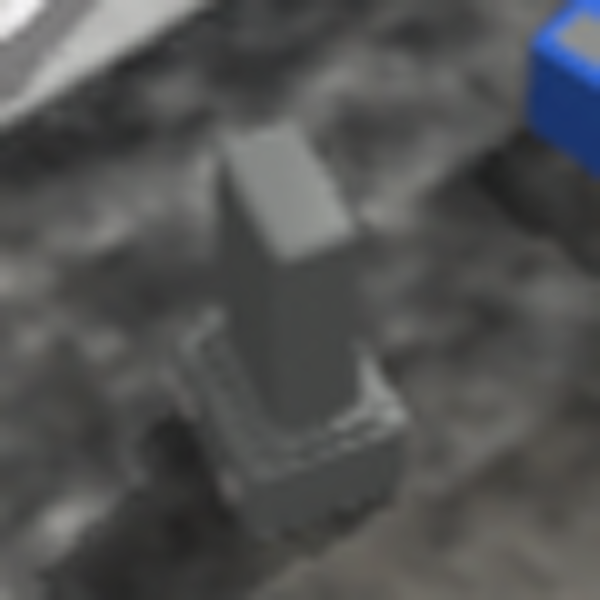

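View pics/l1.png

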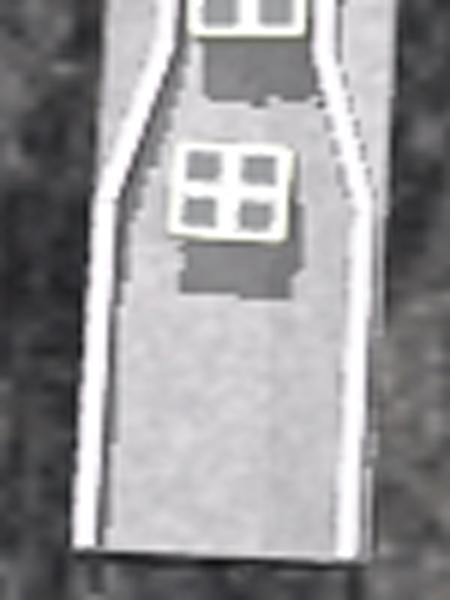

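View pics/l2.png

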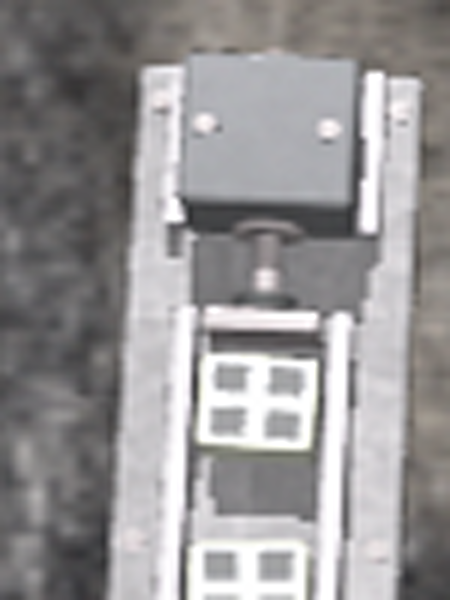

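```bash
cat > h.py <<'E'
from workcell import *
import numpy as np, cv2
from scipy.optimize import least_squares
from scipy.spatial.transform import Rotation as Ro
CAM={c:None for c in("scene","top")}
def cam(c):
    if CAM[c] is None: CAM[c]=read_camera(c)
    return CAM[c]
def proj(c,P):
    r=cam(c); p=np.asarray(P)@r["R"].T+r["t"]; p=p@r["camera_matrix"].T; return p[:,:2]/p[:,2:]
def plane(c,uv,z):
    r=cam(c); d=np.linalg.inv(r["camera_matrix"])@[uv[0],uv[1],1]; d=r["R"].T@d; o=-r["R"].T@r["t"]
    return o+d*(z-o[2])/d[2]
def W(p,L):
    L=np.asarray(L,float); c,s=np.cos(p[2]),np.sin(p[2])
    return np.c_[p[0]+c*L[:,0]-s*L[:,1],p[1]+s*L[:,0]+c*L[:,1],L[:,2]]
def fit(obs,p0):
    f=lambda p:np.concatenate([(proj(c,W(p,L))-np.asarray(uv)).ravel() for c,L,uv in obs])
    r=least_squares(f,p0,loss="soft_l1"); return r.x,np.round(r.fun,1)
E
python3 - <<'E'
from h import *
L=np.array
l1=lambda a:L(a)/6+[245,260]; l2=lambda a:L(a)/6+[245,160]
z=.024
pts=[(-.236,.034,z),(-.236,-.034,z),(-.137,.034,z),(-.137,-.034,z),(-.092,.02,z),(-.092,-.02,z)]
uv=l1([(98,546),(337,556),(118,198),(358,205),(178,48),(316,46)])
pts2=[(.034,.023,.046),(.034,-.023,.046),(.08,.023,.046),(.08,-.023,.046),(0,.017,.031),(0,-.017,.031)]
uv2=l2([(182,202),(356,207),(188,55),(358,60),(202,328),(320,332)])
p,r=fit([("top",pts+pts2,np.r_[uv,uv2])],[.5,.05,0]); print("lane",p,r)
np.save("lane.npy",p)
print("scene proj lane", proj("scene",W(p,pts+pts2)).round())
g=[(.008,.014,.071),(.008,-.014,.071),(-.008,-.014,.071),(-.008,.014,.071)]
ut=L([(222,180),(412,238),(388,338),(200,275)])/12+[335,280]
us=L([(225,140),(292,122),(357,225),(285,262)])/10+[265,270]
us=us[[0,3,2,1]]
for o in ([("top",g,ut)],[("scene",g,us[[3,2,1,0]])],):
    q,r=fit(o,[.4,-.08,-.3]); print("pusher",q,r)
us2=us
ps=[plane("scene",u,.071) for u in us]; print(np.round(ps,4)); print(np.round([plane("top",u,.071) for u in ut],4))
def tolane(P): c,s=np.cos(p[2]),np.sin(p[2]); d=P[:2]-p[:2]; return L([c*d[0]+s*d[1],-s*d[0]+c*d[1]])
for n,h in(("block_1",.032),("dropper_bottle",.07),("petri_dish",.013),("reagent_bottle",.05)):
  for d in masks_of("top",n)[:6]:
    if d["p"]<.4: continue
    P=plane("top",d["centre"],h if n!="block_1" else .028); print(n,d["p"],d["centre"],P.round(3),"lane",tolane(P).round(4))
E
```

```text
lane [ 0.59621341 -0.26912863 -0.03032526] [-0.   0.5  0.3  0.7  0.3 -0.2 -0.3  0.4 -0.1 -0.8 -0.1  0.5  0.6 -0.1
 -2.   0.1  1.1 -1.1 -1.  -0.9  0.3  0.   0.   0.2]
scene proj lane [[196. 276.]
 [217. 300.]
 [242. 250.]
 [264. 271.]
 [266. 243.]
 [279. 255.]
 [315. 205.]
 [331. 217.]
 [332. 195.]
 [348. 207.]
 [304. 219.]
 [316. 229.]]
pusher [ 0.44550915 -0.3923339  -0.28218014] [ 0.1 -0.8  0.7 -0.6  0.   0.6 -0.9  0.8]
pusher [ 0.44663864 -0.3943997  -0.28047511] [ 0.5 -1.4  1.5  0.4 -0.4  0.2 -1.8  0.1]
[[ 0.4451 -0.3805  0.071 ]
 [ 0.4359 -0.4057  0.071 ]
 [ 0.4493 -0.4078  0.071 ]
 [ 0.4556 -0.3849  0.071 ]]
[[ 0.4558 -0.381   0.071 ]
 [ 0.4483 -0.4068  0.071 ]
 [ 0.4349 -0.4035  0.071 ]
 [ 0.443  -0.3781  0.071 ]]
block_1 0.92 [282.2, 130.8] [ 0.753 -0.253  0.028] lane [0.1558 0.0205]
block_1 0.81 [286.7, 257.9] [ 0.521 -0.267  0.028] lane [-0.0753 -0.0005]
block_1 0.8 [399.5, 270.6] [ 0.501 -0.463  0.028] lane [-0.089  -0.1962]
block_1 0.76 [283.6, 290.6] [ 0.464 -0.263  0.028] lane [-0.132   0.0017]
block_1 0.65 [348.9, 248.5] [ 0.539 -0.375  0.028] lane [-0.0542 -0.1076]
block_1 0.53 [290.1, 231.2] [ 0.568 -0.272  0.028] lane [-0.028  -0.0038]
dropper_bottle 0.82 [360.2, 195.4] [ 0.623 -0.392  0.07 ] lane [ 0.0306 -0.1218]
petri_dish 0.61 [362.4, 368.3] [ 0.335 -0.4    0.013] lane [-0.2569 -0.1384]
reagent_bottle 0.71 [332.4, 214.6] [ 0.594 -0.346  0.05 ] lane [-0.     -0.0765]
```

```bash
cat >> h.py <<'E'
def togo(P,yaw_y):
    "tool down, tool y axis at world yaw_y: remaining shift/turn in move units, tool axes"
    s=sense(); R=Ro.from_rotvec(s["eef_rot"]); y=np.array([np.cos(yaw_y),np.sin(yaw_y),0]); z=np.array([0,0,-1.])
    T=np.c_[np.cross(y,z),y,z]; 
    d=R.inv().apply(np.array(P)-s["eef_pos"])/.4; w=(R.inv()*Ro.from_matrix(T)).as_rotvec()/np.pi
    print("offset",d.round(4),"angular",w.round(4),"| pos",s["eef_pos"].round(4),"t",round(float(s["clock"]),2),"F",s["contact_force"].round(1),"w",round(float(s["width"]),4))
def lw(x,y=0):
    p=np.load("lane.npy"); c,s=np.cos(p[2]),np.sin(p[2]); return np.array([p[0]+c*x-s*y,p[1]+s*x+c*y])
E
python3 - <<'E'
from h import *
togo([.4458,-.393,.15],-.281)
for r in [(215,150),(215,330),(160,390)]:
  print([plane("top",r,z).round(3) for z in(0,.15,.3)])
E
python3 -m inch '[{"angular":[0,0,0],"offset":[0.08,0.005,0.02],"hand":0},{"angular":[0,0,0],"offset":[0.08,0.005,0.02],"hand":0},{"angular":[0,0,0],"offset":[0.08,0.005,0.02],"hand":0},{"angular":[0,0,0],"offset":[0.08,0.005,0.02],"hand":0},{"angular":[0,0,0],"offset":[0.08,0.005,0.02],"hand":0}]'
```

```text
offset [0.6226 0.0364 0.2033] angular [ 0.      0.     -0.2782] | pos [ 0.2121 -0.4803  0.2313] t 1.1 F [-0.1  0.8 -0.3] w 0.0853
[array([ 0.725, -0.127,  0.   ]), array([ 0.672, -0.161,  0.15 ]), array([ 0.62 , -0.196,  0.3  ])]
[array([ 0.396, -0.143,  0.   ]), array([ 0.398, -0.175,  0.15 ]), array([ 0.399, -0.207,  0.3  ])]
[array([ 0.293, -0.053,  0.   ]), array([ 0.312, -0.1  ,  0.15 ]), array([ 0.33 , -0.146,  0.3  ])]
clock: 1.57
eef_pos: [0.3638, -0.4242, 0.191]
eef_rot: [3.074, 0.648, 0.0]
contact_force: [0.3, -1.4, -0.6]
width: 0.0853
```

```bash
python3 -m inch '[{"angular":[0,0,-0.035],"offset":[0,0,0],"hand":0},{"angular":[0,0,-0.035],"offset":[0,0,0],"hand":0},{"angular":[0,0,-0.035],"offset":[0,0,0],"hand":0},{"angular":[0,0,-0.035],"offset":[0,0,0],"hand":0},{"angular":[0,0,-0.035],"offset":[0,0,0],"hand":0}]' 60; python3 - <<'E'
from h import *
togo([.4458,-.393,.15],-.281)
E
```

```text
clock: 1.98
eef_pos: [0.3626, -0.4247, 0.1912]
eef_rot: [-2.778, -1.466, 0.0]
contact_force: [-0.1, 0.6, 0.2]
width: 0.0857
offset [0.1827 0.1269 0.103 ] angular [-0.      0.     -0.1014] | pos [ 0.3626 -0.4247  0.1912] t 1.98 F [-0.1  0.6  0.2] w 0.0857
```

```bash
python3 -m inch '[{"angular":[0,0,0],"offset":[0.061,0.0423,0.034],"hand":0},{"angular":[0,0,0],"offset":[0.061,0.0423,0.034],"hand":0},{"angular":[0,0,0],"offset":[0.061,0.0423,0.034],"hand":0},{"angular":[0,0,-0.034],"offset":[0,0,0],"hand":0},{"angular":[0,0,-0.034],"offset":[0,0,0],"hand":0}]';python3 -m inch '[{"angular":[0,0,-0.034],"offset":[0,0,0],"hand":0},{"angular":[0,0,0],"offset":[0,0,0],"hand":0}]'; python3 - <<'E'
from h import *
togo([.4458,-.393,.035],-.281)
for c in CAM: cv2.imwrite(f"pics/{c}1.png",cam(c)["pixels"][:,:,::-1])
E
```

```text
clock: 2.4
eef_pos: [0.447, -0.3921, 0.1491]
eef_rot: [-2.603, -1.755, 0.0]
contact_force: [-0.1, 0.1, 0.9]
width: 0.0854
clock: 2.57
eef_pos: [0.4461, -0.3933, 0.1503]
eef_rot: [-2.51, -1.889, 0.0]
contact_force: [0.8, -0.4, 0.3]
width: 0.0853
offset [ 0.0004 -0.0009  0.2882] angular [-0.0001 -0.      0.0002] | pos [ 0.4461 -0.3933  0.1503] t 2.57 F [ 0.8 -0.4  0.3] w 0.0853
```

View pics/scene1.png

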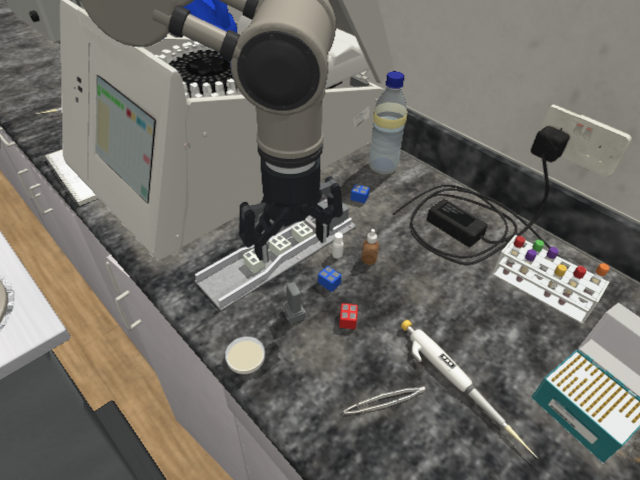

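View pics/top1.png

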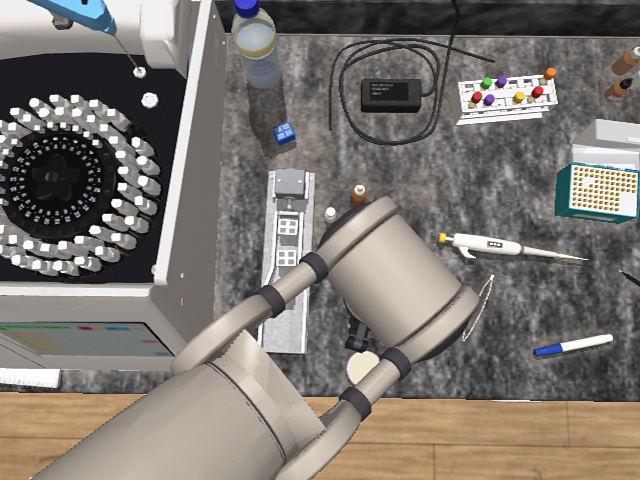

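The gripper hovers above the pusher with its jaws along the pusher's x. Descending.

```bash
python3 -m inch '[{"angular":[0,0,0],"offset":[0,0,0.072],"hand":0},{"angular":[0,0,0],"offset":[0,0,0.072],"hand":0},{"angular":[0,0,0],"offset":[0,0,0.072],"hand":0},{"angular":[0,0,0],"offset":[0,0,0.072],"hand":0},{"angular":[0,0,0],"offset":[0,0,0],"hand":0}]'; python3 - <<'E'
from h import *
togo([.4458,-.393,.035],-.281)
for c in CAM: cv2.imwrite(f"pics/{c}2.png",cv2.resize(cam(c)["pixels"][230:350,230:390,::-1],None,fx=4,fy=4))
E
```

```text
clock: 3.08
eef_pos: [0.4432, -0.3909, 0.03]
eef_rot: [-2.509, -1.874, 0.001]
contact_force: [-0.9, 1.0, -0.3]
width: 0.0855
offset [-0.0032  0.0077 -0.0125] angular [-0.0027 -0.0017 -0.0023] | pos [ 0.4432 -0.3909  0.03  ] t 3.08 F [-0.9  1.  -0.3] w 0.0855
```

View pics/scene2.png

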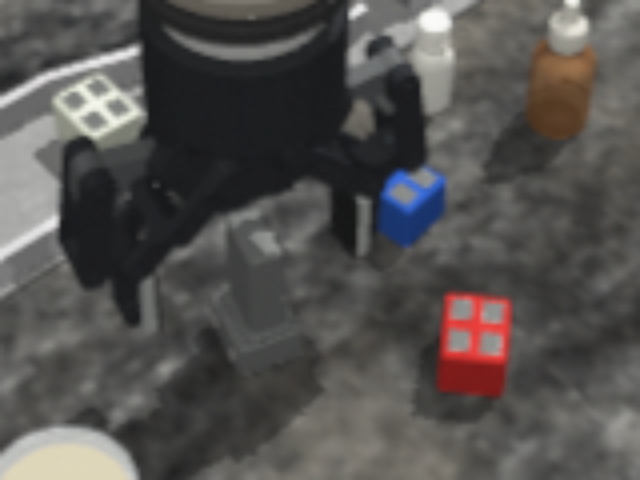

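```bash
python3 -m inch '[{"angular":[0,0,0],"offset":[0,0,0],"hand":0},{"angular":[0,0,0],"offset":[0,0,0],"hand":0}]'; python3 - <<'E'
from h import *
togo([.4458,-.393,.035],-.281)
E
```

```text
clock: 3.35
eef_pos: [0.4468, -0.3946, 0.0376]
eef_rot: [2.512, 1.88, 0.0]
contact_force: [0.2, -0.0, -0.7]
width: 0.0856
offset [ 0.0032 -0.0037  0.0064] angular [ 0.0011  0.0007 -0.0015] | pos [ 0.4468 -0.3946  0.0376] t 3.35 F [ 0.2 -0.  -0.7] w 0.0856
```

```bash
python3 -m inch '[{"angular":[0,0,0],"offset":[0,0,0],"hand":1},{"angular":[0,0,0],"offset":[0,0,0],"hand":1},{"angular":[0,0,0],"offset":[0,0,0],"hand":1},{"angular":[0,0,0],"offset":[0,0,0],"hand":1},{"angular":[0,0,0],"offset":[0,0,0],"hand":1}]' 80;python3 -m inch '[{"angular":[0,0,0],"offset":[0,0,0],"hand":1},{"angular":[0,0,0],"offset":[0,0,0],"hand":1},{"angular":[0,0,0],"offset":[0,0,0],"hand":1},{"angular":[0,0,0],"offset":[0,0,0],"hand":1},{"angular":[0,0,0],"offset":[0,0,0],"hand":1}]'; python3 - <<'E'
from h import *
togo([.4458,-.393,.035],-.281)
for c in CAM: cv2.imwrite(f"pics/{c}3.png",cv2.resize(cam(c)["pixels"][230:350,230:390,::-1],None,fx=4,fy=4))
E
```

```text
clock: 3.77
eef_pos: [0.4459, -0.3935, 0.0356]
eef_rot: [2.514, 1.883, -0.0]
contact_force: [-0.4, 0.5, 0.1]
width: 0.0256
clock: 4.18
eef_pos: [0.446, -0.3936, 0.0356]
eef_rot: [2.514, 1.883, -0.0]
contact_force: [0.7, -0.7, 3.9]
width: 0.015
offset [ 0.0014 -0.001   0.0014] angular [ 0.0001  0.0001 -0.0012] | pos [ 0.446  -0.3936  0.0356] t 4.18 F [ 0.7 -0.7  3.9] w 0.015
```

View pics/scene3.png

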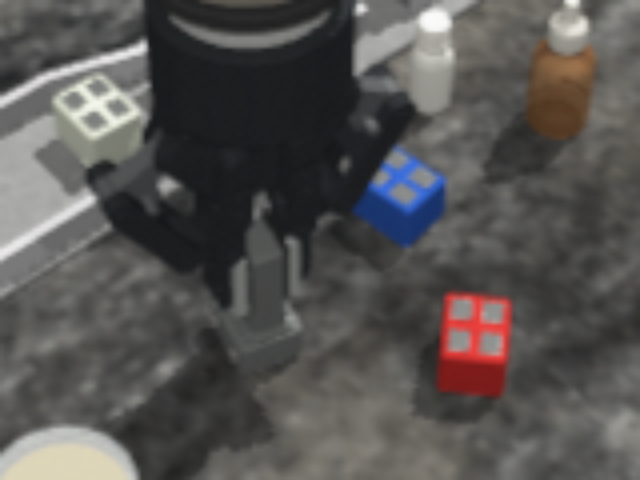

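Gripped (width 15 mm). The picture shows both pads on the grip block at about (265,270). Lifting.

```bash
python3 -m inch '[{"angular":[0,0,0],"offset":[0,0,-0.05],"hand":1},{"angular":[0,0,0],"offset":[0,0,-0.05],"hand":1},{"angular":[0,0,0],"offset":[0,0,-0.05],"hand":1},{"angular":[0,0,0],"offset":[0,0,-0.05],"hand":1},{"angular":[0,0,0],"offset":[0,0,0],"hand":1}]';python3 -m inch '[{"angular":[0,0,-0.027],"offset":[0,0,0],"hand":1},{"angular":[0,0,-0.027],"offset":[0,0,0],"hand":1},{"angular":[0,0,-0.026],"offset":[0,0,0],"hand":1},{"angular":[0,0,0],"offset":[0,0,0],"hand":1},{"angular":[0,0,0],"offset":[0,0,0],"hand":1}]'; python3 - <<'E'
from h import *
p=lw(-.2); togo([p[0],p[1],.1156],-.0303)
for c in CAM: cv2.imwrite(f"pics/{c}4.png",cam(c)["pixels"][:,:,::-1])
E
```

```text
clock: 4.7
eef_pos: [0.4472, -0.3949, 0.1188]
eef_rot: [2.509, 1.88, 0.001]
contact_force: [-0.1, -0.5, -0.3]
width: 0.015
clock: 5.12
eef_pos: [0.4455, -0.393, 0.1141]
eef_rot: [-2.26, -2.18, -0.0]
contact_force: [0.8, 0.0, -0.7]
width: 0.0145
offset [ 0.3203 -0.1346 -0.0031] angular [-0.0004 -0.0004 -0.0018] | pos [ 0.4455 -0.393   0.1141] t 5.12 F [ 0.8  0.  -0.7] w 0.0145
```

View pics/scene4.png

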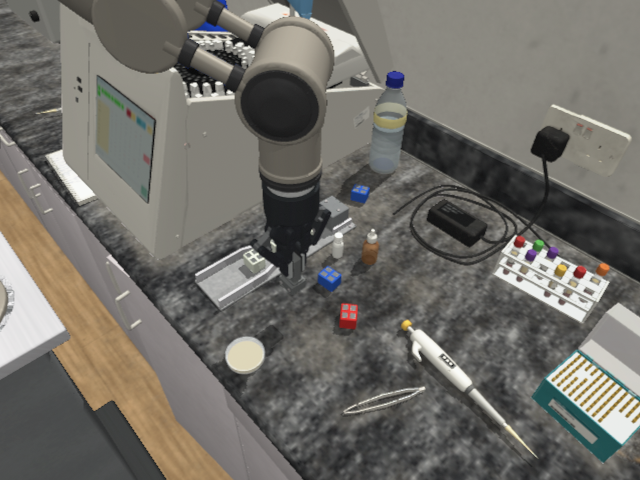

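```bash
python3 -m inch '[{"angular":[0,0,0],"offset":[0.054,-0.0225,0],"hand":1},{"angular":[0,0,0],"offset":[0.054,-0.0225,0],"hand":1},{"angular":[0,0,0],"offset":[0.054,-0.0225,0],"hand":1},{"angular":[0,0,0],"offset":[0,0,0],"hand":1}]'; python3 - <<'E'
from h import *
p=lw(-.2); togo([p[0],p[1],.1156],-.0303)
for c in CAM: cv2.imwrite(f"pics/{c}5.png",cam(c)["pixels"][:,:,::-1])
E
```

```text
clock: 5.55
eef_pos: [0.4192, -0.3238, 0.1147]
eef_rot: [-2.255, -2.18, -0.001]
contact_force: [1.6, 0.5, -1.2]
width: 0.015
offset [ 0.1497 -0.0624 -0.0015] angular [-0.001  -0.0012 -0.0011] | pos [ 0.4192 -0.3238  0.1147] t 5.55 F [ 1.6  0.5 -1.2] w 0.015
```

View pics/scene5.png

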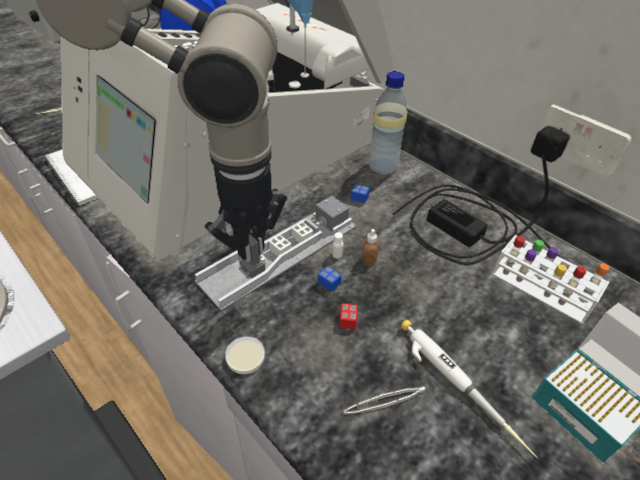

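View pics/top5.png

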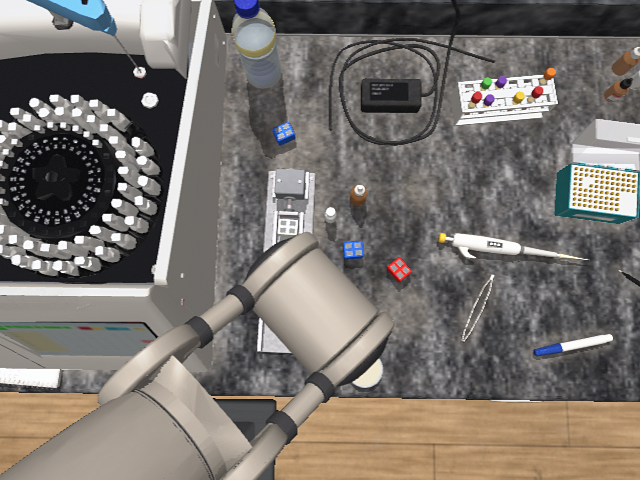

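```bash
python3 -m inch '[{"angular":[0,0,0],"offset":[0.05,-0.021,0],"hand":1},{"angular":[0,0,0],"offset":[0.05,-0.021,0],"hand":1},{"angular":[0,0,0],"offset":[0.05,-0.021,0],"hand":1},{"angular":[0,0,0],"offset":[0,0,0],"hand":1},{"angular":[0,0,0],"offset":[0,0,0],"hand":1}]'; python3 - <<'E'
from h import *
p=lw(-.2); togo([p[0],p[1],.0416],-.0303)
for c in CAM: cv2.imwrite(f"pics/{c}6.png",cam(c)["pixels"][:,:,::-1])
E
```

```text
clock: 6.07
eef_pos: [0.3984, -0.2674, 0.1156]
eef_rot: [2.257, 2.183, -0.0]
contact_force: [0.5, -0.1, -0.4]
width: 0.0151
offset [ 0.0109 -0.0056  0.1849] angular [ 0.0003  0.0003 -0.001 ] | pos [ 0.3984 -0.2674  0.1156] t 6.07 F [ 0.5 -0.1 -0.4] w 0.0151
```

View pics/scene6.png

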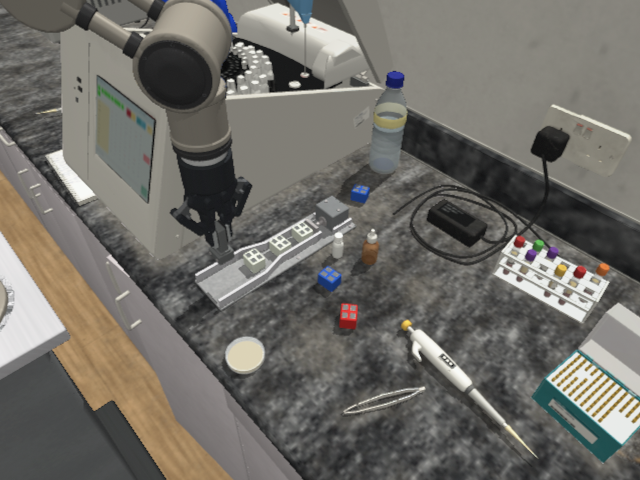

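```bash
python3 - <<'E'
import cv2
for c,(x,y,w,h) in dict(scene=(170,180,160,130),top=(230,200,160,160)).items():
    im=cv2.imread(f"pics/{c}6.png")[y:y+h,x:x+w]; cv2.imwrite(f"pics/{c}6c.png",cv2.resize(im,None,fx=3.7,fy=3.7,interpolation=cv2.INTER_CUBIC))
E
```

```text
(no output)
```

View pics/scene6c.png

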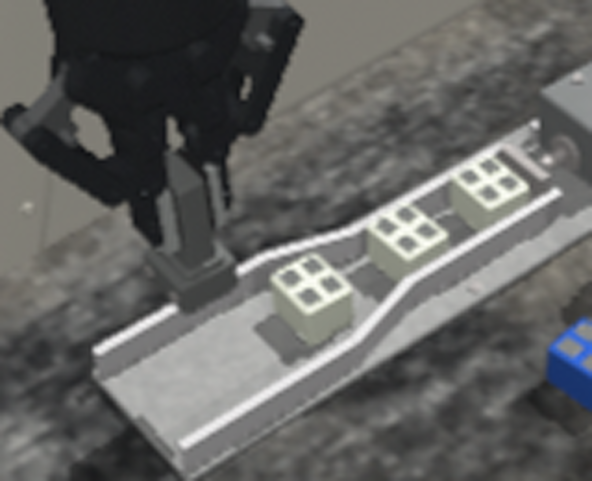

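```bash
cat >> h.py <<'E'
def wire(c,fn,x,y,w,h,k,zoff=.0356):
    s=sense(); P=s["eef_pos"]; R=Ro.from_rotvec(s["eef_rot"]); ty=R.apply([0,1,0]); yaw=np.arctan2(ty[1],ty[0])
    im=cv2.resize(np.ascontiguousarray(cam(c)["pixels"][y:y+h,x:x+w,::-1]),None,fx=k,fy=k,interpolation=cv2.INTER_CUBIC)
    def box(pose,X,Y,z0,z1,col):
        for z in(z0,z1):
            pts=proj(c,W(pose,[(a*X/2,b*Y/2,z) for a,b in((1,1),(1,-1),(-1,-1),(-1,1))])); cv2.polylines(im,[np.int32((pts-[x,y]+.5)*k)],True,col,1)
    u=P[2]-zoff; box([P[0],P[1],yaw],.03,.034,u,u+.02,(0,255,0)); box([P[0],P[1],yaw],.016,.028,u+.024,u+.071,(0,255,255))
    L=np.load("lane.npy")
    for sg in(1,-1):
        pts=proj(c,W(L,[(a,sg*b,.024) for a,b in((-.236,.034),(-.137,.034),(-.092,.02),(0,.02))])); cv2.polylines(im,[np.int32((pts-[x,y]+.5)*k)],False,(0,0,255),1)
    cv2.imwrite(fn,im)
E
python3 - <<'E'
from h import *
wire("scene","pics/w6.png",170,180,160,130,4.5)
E
```

```text
(no output)
```

View pics/w6.png

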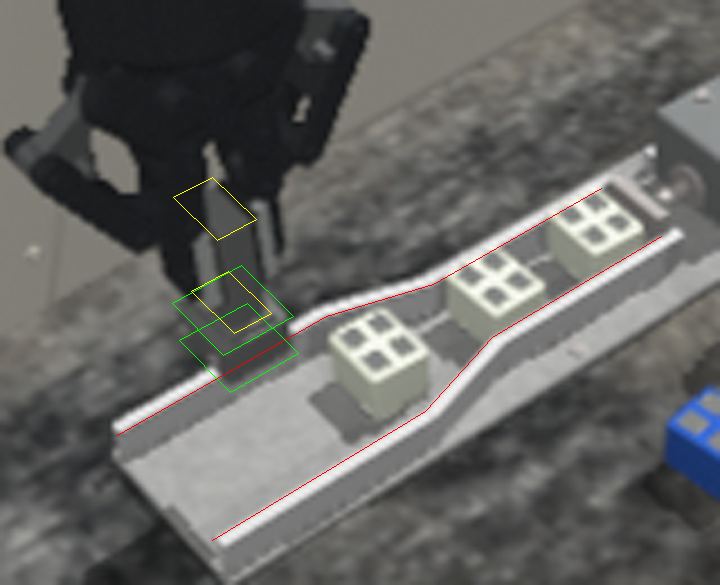

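```bash
python3 - <<'E'
from h import *
wire("scene","pics/w6b.png",200,205,44,64,9)
im=cv2.convertScaleAbs(cam("scene")["pixels"][205:269,200:244,::-1],alpha=1.8,beta=20); a=cv2.resize(im,None,fx=9,fy=9,interpolation=cv2.INTER_CUBIC)
cv2.imwrite("pics/w6b.png",np.hstack([cv2.imread("pics/w6b.png"),a]))
E
```

```text
(no output)
```

View pics/w6b.png

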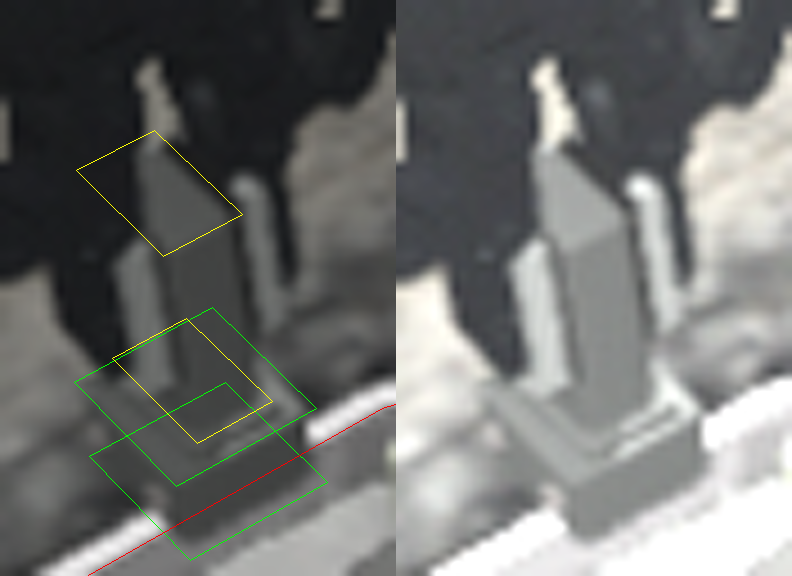

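```bash
python3 - <<'E'
from h import *
im=cv2.imread("pics/scene0.png"); x,y,w,h,k=265,270,60,60,9
a=cv2.convertScaleAbs(cv2.resize(im[y:y+h,x:x+w],None,fx=k,fy=k,interpolation=cv2.INTER_CUBIC),alpha=1.8,beta=10)
p=[.4458,-.393,-.281]
for X,Y,z,col in((.03,.034,0,(0,255,0)),(.03,.034,.02,(0,255,0)),(.016,.028,.024,(0,255,255)),(.016,.028,.071,(0,255,255))):
    q=proj("scene",W(p,[(i*X/2,j*Y/2,z) for i,j in((1,1),(1,-1),(-1,-1),(-1,1))])); cv2.polylines(a,[np.int32((q-[x,y]+.5)*k)],True,col,1)
cv2.imwrite("pics/w0.png",a)
E
```

```text
(no output)
```

View pics/w0.png

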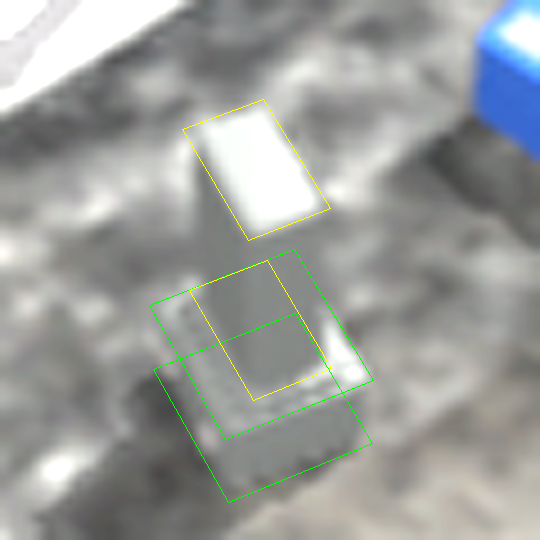

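Yaw and upright match the picture to within about 2 degrees and 2 mm. Lowering into the wide part of the lane.

```bash
python3 -m inch '[{"angular":[0,0,0],"offset":[0.0055,-0.003,0.035],"hand":1},{"angular":[0,0,0],"offset":[0.0055,-0.0026,0.035],"hand":1},{"angular":[0,0,0],"offset":[0,0,0.035],"hand":1},{"angular":[0,0,0],"offset":[0,0,0.03],"hand":1},{"angular":[0,0,0],"offset":[0,0,0.02],"hand":1}]';python3 -m inch '[{"angular":[0,0,0],"offset":[0,0,0.015],"hand":1},{"angular":[0,0,0],"offset":[0,0,0.01],"hand":1},{"angular":[0,0,0],"offset":[0,0,0],"hand":1},{"angular":[0,0,0],"offset":[0,0,0],"hand":1}]'; python3 - <<'E'
from h import *
p=lw(-.2); togo([p[0],p[1],.0416],-.0303)
wire("scene","pics/w7.png",170,180,160,130,4.5)
E
```

```text
clock: 6.73
eef_pos: [0.3956, -0.2628, 0.0521]
eef_rot: [-2.258, -2.183, 0.0]
contact_force: [-0.2, 0.4, -1.1]
width: 0.0152
clock: 7.07
eef_pos: [0.396, -0.2628, 0.0435]
eef_rot: [2.258, 2.184, -0.0]
contact_force: [-0.2, -0.0, -0.5]
width: 0.0147
offset [-0.0007  0.0008  0.0047] angular [ 0.0001  0.0001 -0.001 ] | pos [ 0.396  -0.2628  0.0435] t 7.07 F [-0.2 -0.  -0.5] w 0.0147
```

View pics/w7.png

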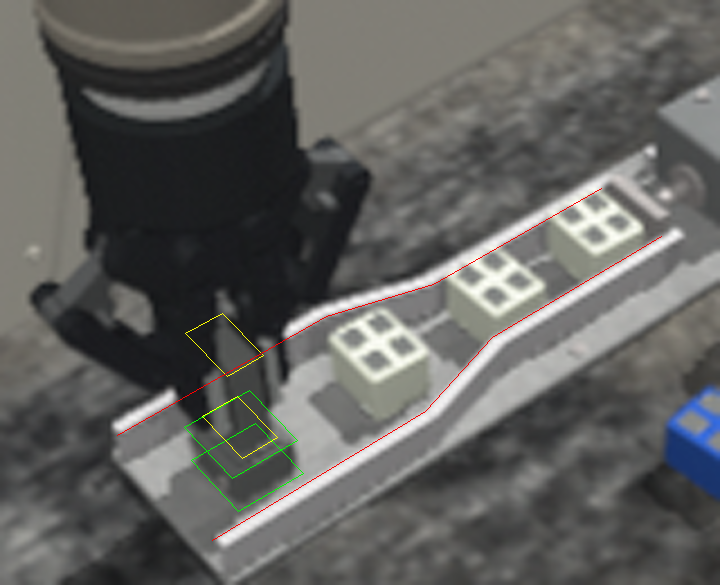

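```bash
python3 -m inch '[{"angular":[0,0,0],"offset":[0,0.0125,0.0035],"hand":1},{"angular":[0,0,0],"offset":[0,0.0125,0],"hand":1},{"angular":[0,0,0],"offset":[0,0.0125,0],"hand":1},{"angular":[0,0,0],"offset":[0,0.0125,0],"hand":1},{"angular":[0,0,0],"offset":[0,0.0125,0],"hand":1}]';python3 -m inch '[{"angular":[0,0,0],"offset":[0,0.0125,0],"hand":1},{"angular":[0,0,0],"offset":[0,0.01,0],"hand":1},{"angular":[0,0,0],"offset":[0,0.01,0],"hand":1},{"angular":[0,0,0],"offset":[0,0.01,0],"hand":1},{"angular":[0,0,0],"offset":[0,0.01,0],"hand":1}]'; python3 - <<'E'
from h import *
p=lw(-.155); togo([p[0],p[1],.0416],-.0303)
wire("scene","pics/w8.png",170,180,160,130,4.5)
E
```

```text
clock: 7.53
eef_pos: [0.4216, -0.2634, 0.042]
eef_rot: [2.258, 2.184, 0.0]
contact_force: [-0.3, 0.6, -1.5]
width: 0.0148
clock: 7.95
eef_pos: [0.4421, -0.2641, 0.0419]
eef_rot: [2.258, 2.184, -0.0]
contact_force: [0.0, 0.2, -1.5]
width: 0.0151
offset [-0.0009 -0.0021  0.0007] angular [-0.     0.    -0.001] | pos [ 0.4421 -0.2641  0.0419] t 7.95 F [ 0.   0.2 -1.5] w 0.0151
```

View pics/w8.png

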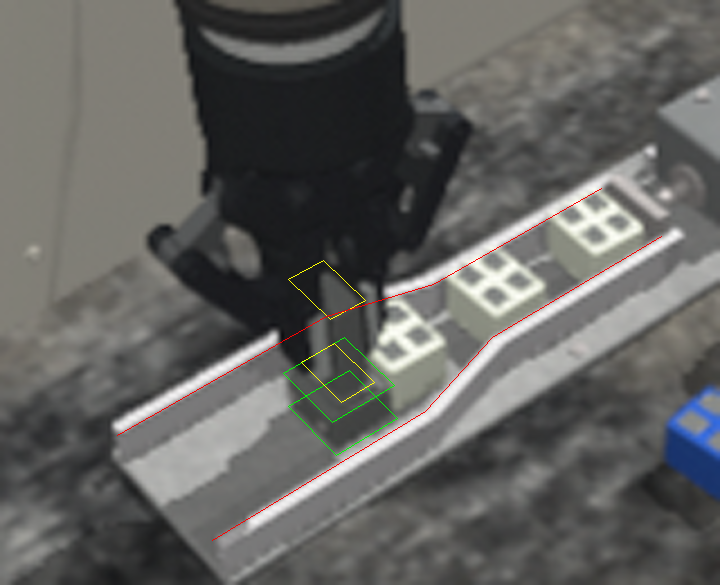

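```bash
python3 -m inch '[{"angular":[0,0,0],"offset":[0,0.01,0],"hand":1},{"angular":[0,0,0],"offset":[0,0.01,0],"hand":1},{"angular":[0,0,0],"offset":[0,0.01,0],"hand":1},{"angular":[0,0,0],"offset":[0,0.01,0],"hand":1},{"angular":[0,0,0],"offset":[0,0.01,0],"hand":1}]';python3 -m inch '[{"angular":[0,0,0],"offset":[0,0.01,0],"hand":1},{"angular":[0,0,0],"offset":[0,0.01,0],"hand":1},{"angular":[0,0,0],"offset":[0,0.01,0],"hand":1},{"angular":[0,0,0],"offset":[0,0.01,0],"hand":1}]'; python3 - <<'E'
from h import *
p=lw(-.1166); togo([p[0],p[1],.0416],-.0303)
wire("scene","pics/w9.png",170,180,160,130,4.5)
wire("top","pics/t9.png",240,180,100,150,4)
E
```

```text
clock: 8.42
eef_pos: [0.4622, -0.2648, 0.0419]
eef_rot: [2.258, 2.184, -0.0]
contact_force: [0.4, -0.1, -1.7]
width: 0.0152
clock: 8.75
eef_pos: [0.4781, -0.2653, 0.0419]
eef_rot: [-2.258, -2.184, 0.0]
contact_force: [-0.2, 0.6, 0.0]
width: 0.0154
offset [-0.0007  0.0038  0.0007] angular [-0.     0.    -0.001] | pos [ 0.4781 -0.2653  0.0419] t 8.75 F [-0.2  0.6  0. ] w 0.0154
```

View pics/w9.png

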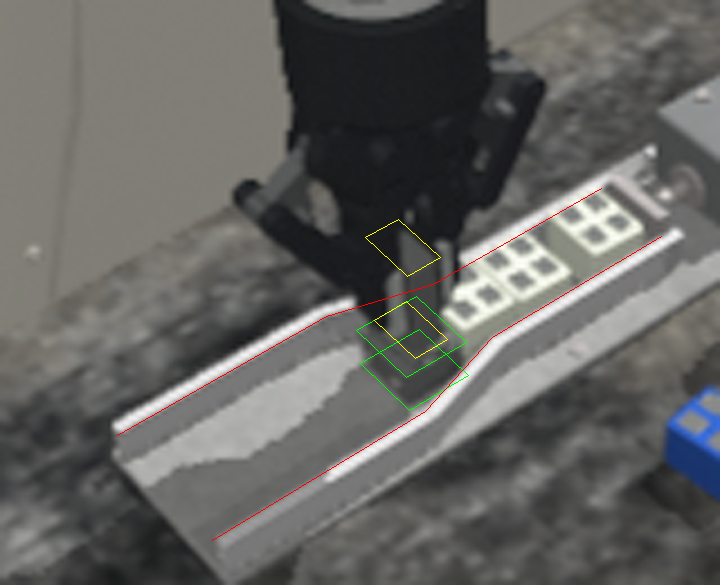

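View pics/t9.png

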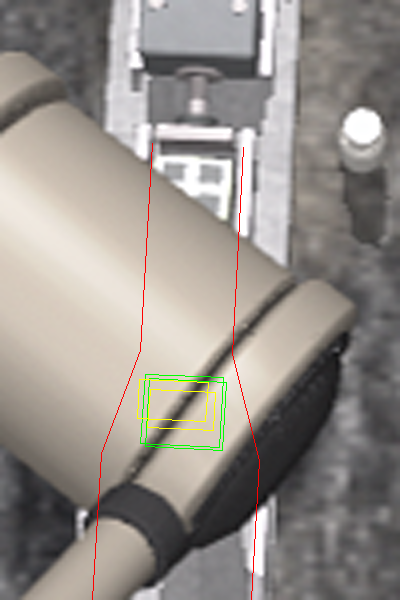

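```bash
python3 -m inch '[{"angular":[0,0,0],"offset":[0,0.008,0],"hand":1},{"angular":[0,0,0],"offset":[0,0.008,0],"hand":1},{"angular":[0,0,0],"offset":[0,0.008,0],"hand":1},{"angular":[0,0,0],"offset":[0,0.008,0],"hand":1}]'; python3 - <<'E'
from h import *
p=lw(-.1038); togo([p[0],p[1],.0416],-.0303); print(sense()["wrist_torque"])
wire("scene","pics/w10.png",170,180,160,130,4.5)
E
```

```text
clock: 9.18
eef_pos: [0.4908, -0.2658, 0.0419]
eef_rot: [2.258, 2.184, -0.0]
contact_force: [-0.8, 0.5, -1.9]
width: 0.0151
offset [-0.0004  0.0041  0.0008] angular [ 0.     0.    -0.001] | pos [ 0.4908 -0.2658  0.0419] t 9.18 F [-0.8  0.5 -1.9] w 0.0151
[ 0.06989615  0.03819558 -0.02277265]
```

View pics/w10.png

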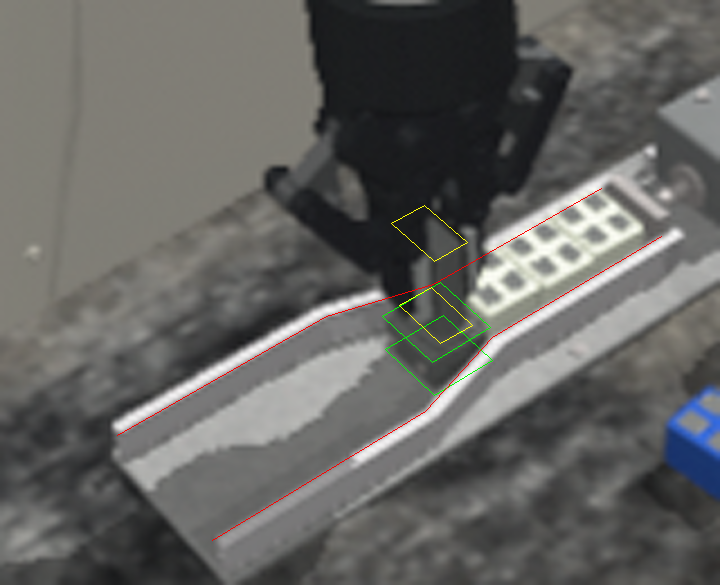

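```bash
python3 -m inch '[{"angular":[0,0,0],"offset":[0,0.006,0],"hand":1},{"angular":[0,0,0],"offset":[0,0.006,0],"hand":1},{"angular":[0,0,0],"offset":[0,0.006,0],"hand":1},{"angular":[0,0,0],"offset":[0,0.006,0],"hand":1},{"angular":[0,0,0],"offset":[0,0.006,0],"hand":1}]'; python3 - <<'E'
from h import *
p=lw(-.081); togo([p[0],p[1],.0416],-.0303); print(sense()["wrist_torque"])
E
```

```text
clock: 9.65
eef_pos: [0.5014, -0.2658, 0.0416]
eef_rot: [-2.256, -2.182, 0.002]
contact_force: [-6.0, -0.2, 2.2]
width: 0.0151
offset [-0.001   0.0347 -0.0001] angular [-0.001  -0.0003 -0.0009] | pos [ 0.5014 -0.2658  0.0416] t 9.65 F [-6.  -0.2  2.2] w 0.0151
[-0.06364505  1.13195995  0.05971797]
```

```bash
python3 -m inch '[{"angular":[0,0,0],"offset":[0,0.005,0],"hand":1},{"angular":[0,0,0],"offset":[0,0.005,0],"hand":1},{"angular":[0,0,0],"offset":[0,0.005,0],"hand":1},{"angular":[0,0,0],"offset":[0,0.005,0],"hand":1},{"angular":[0,0,0],"offset":[0,0.005,0],"hand":1}]'; python3 - <<'E'
from h import *
p=lw(-.081); togo([p[0],p[1],.0416],-.0303); print(sense()["wrist_torque"])
wire("scene","pics/w11.png",170,180,160,130,4.5)
E
```

```text
clock: 10.07
eef_pos: [0.5105, -0.2661, 0.0417]
eef_rot: [-2.255, -2.181, 0.004]
contact_force: [-9.3, -0.7, 4.4]
width: 0.0153
offset [-0.0011  0.0119  0.0001] angular [-0.0015 -0.0004 -0.0009] | pos [ 0.5105 -0.2661  0.0417] t 10.07 F [-9.3 -0.7  4.4] w 0.0153
[-0.07422217  1.70321366  0.01161482]
```

View pics/w11.png

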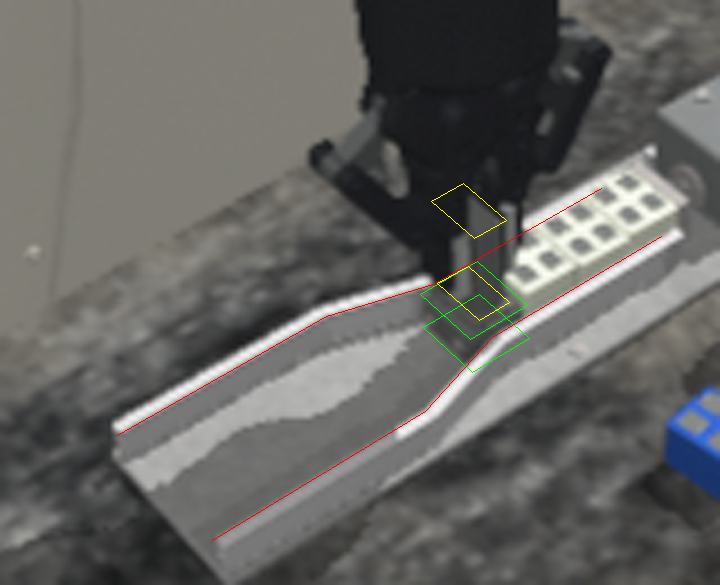

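```bash
python3 -m inch '[{"angular":[0,0,0],"offset":[0,0.003,0],"hand":1},{"angular":[0,0,0],"offset":[0,0.003,0],"hand":1},{"angular":[0,0,0],"offset":[0,0,0],"hand":1}]';python3 -m inch '[{"angular":[0,0,0],"offset":[0,0.003,0],"hand":1},{"angular":[0,0,0],"offset":[0,0.003,0],"hand":1},{"angular":[0,0,0],"offset":[0,0,0],"hand":1}]'; python3 - <<'E'
from h import *
p=lw(-.081); togo([p[0],p[1],.0416],-.0303); print(sense()["wrist_torque"])
E
```

```text
clock: 10.37
eef_pos: [0.5128, -0.2662, 0.0416]
eef_rot: [-2.255, -2.181, 0.004]
contact_force: [-9.4, -0.4, 3.9]
width: 0.0151
clock: 10.62
eef_pos: [0.515, -0.2662, 0.0417]
eef_rot: [-2.254, -2.181, 0.004]
contact_force: [-9.3, -0.6, 3.6]
width: 0.015
offset [-0.0011  0.0008  0.0001] angular [-0.0017 -0.0004 -0.0009] | pos [ 0.515  -0.2662  0.0417] t 10.62 F [-9.3 -0.6  3.6] w 0.015
[-0.05846061  1.73575723  0.00454391]
```

```bash
python3 -m inch '[{"angular":[0,0,0],"offset":[0,0.002,0],"hand":1},{"angular":[0,0,0],"offset":[0,0.002,0],"hand":1},{"angular":[0,0,0],"offset":[0,0,0],"hand":1}]';python3 -m inch '[{"angular":[0,0,0],"offset":[0,0.002,0],"hand":1},{"angular":[0,0,0],"offset":[0,0.002,0],"hand":1},{"angular":[0,0,0],"offset":[0,0,0],"hand":1}]'; python3 - <<'E'
from h import *
p=lw(-.081); togo([p[0],p[1],.0416],-.0303); print(sense()["wrist_torque"])
wire("top","pics/t12.png",240,150,100,150,4)
im=cam("scene")["pixels"][190:260,260:350,::-1]; cv2.imwrite("pics/s12.png",cv2.resize(im,None,fx=8,fy=8,interpolation=cv2.INTER_CUBIC))
E
```

```text
clock: 10.87
eef_pos: [0.5164, -0.2663, 0.0417]
eef_rot: [-2.254, -2.181, 0.005]
contact_force: [-9.6, -0.2, 4.0]
width: 0.015
clock: 11.12
eef_pos: [0.5168, -0.2663, 0.0417]
eef_rot: [-2.252, -2.18, 0.007]
contact_force: [-15.3, -0.6, 8.6]
width: 0.0149
offset [-0.0011 -0.0037  0.0003] angular [-0.0027 -0.0006 -0.0008] | pos [ 0.5168 -0.2663  0.0417] t 11.12 F [-15.3  -0.6   8.6] w 0.0149
[-0.20393617  2.72956284 -0.05779498]
```

View pics/t12.png

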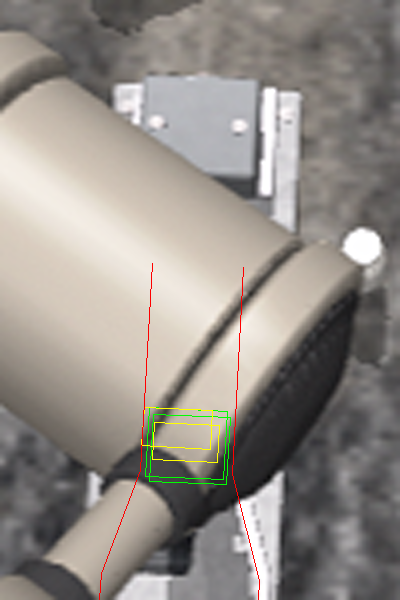

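View pics/s12.png

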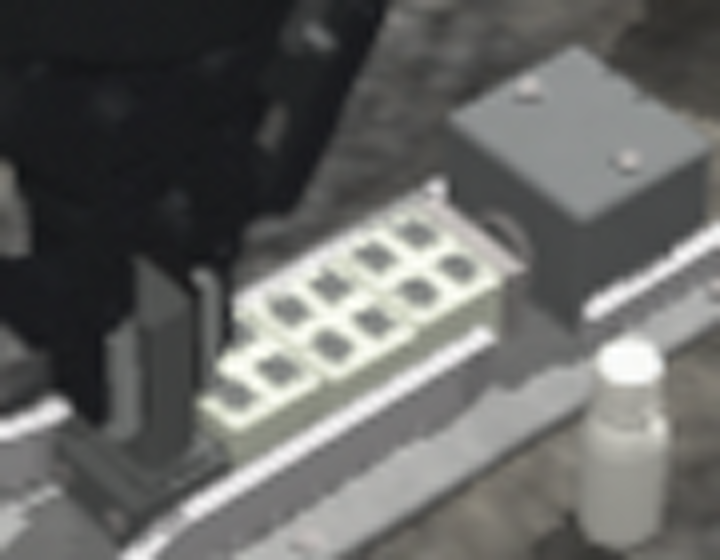

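TCP stalled while force jumped from 9.5 to 15 N, as expected at the stop: the follower plate is up against the bush (around (505,240)). I'll add a little preload and check that it holds.

```bash
python3 -m inch '[{"angular":[0,0,0],"offset":[0,0.002,0],"hand":1},{"angular":[0,0,0],"offset":[0,0,0],"hand":1},{"angular":[0,0,0],"offset":[0,0,0],"hand":1},{"angular":[0,0,0],"offset":[0,0,0],"hand":1},{"angular":[0,0,0],"offset":[0,0,0],"hand":1}]';python3 -m inch '[{"angular":[0,0,0],"offset":[0,0,0],"hand":1},{"angular":[0,0,0],"offset":[0,0,0],"hand":1},{"angular":[0,0,0],"offset":[0,0,0],"hand":1},{"angular":[0,0,0],"offset":[0,0,0],"hand":1},{"angular":[0,0,0],"offset":[0,0,0],"hand":1}]'; python3 - <<'E'
from h import *
p=lw(-.081); togo([p[0],p[1],.0416],-.0303); print(sense()["wrist_torque"])
im=cam("scene")["pixels"][190:260,260:350,::-1]; cv2.imwrite("pics/s13.png",cv2.resize(im,None,fx=8,fy=8,interpolation=cv2.INTER_CUBIC))
Lp=np.load("lane.npy")
for n in("follower","block_1","reagent_bottle","dropper_bottle","petri_dish"):
  for d in masks_of("scene",n)[:6]: 
    z=dict(follower=.028,block_1=.028,reagent_bottle=.027,dropper_bottle=.035,petri_dish=.01)[n]; P=plane("scene",d["centre"],z)[:2]-Lp[:2]; c,s=np.cos(Lp[2]),np.sin(Lp[2])
    print(n,round(d["p"],2),np.round(d["centre"]),np.round([c*P[0]+s*P[1],-s*P[0]+c*P[1]],4))
E
```

```text
clock: 11.63
eef_pos: [0.5168, -0.2662, 0.0417]
eef_rot: [-2.251, -2.179, 0.008]
contact_force: [-17.2, -1.2, 10.4]
width: 0.0153
clock: 12.05
eef_pos: [0.5169, -0.2663, 0.0417]
eef_rot: [-2.252, -2.179, 0.008]
contact_force: [-17.5, -0.7, 10.4]
width: 0.015
offset [-0.0011 -0.004   0.0004] angular [-0.0031 -0.0007 -0.0008] | pos [ 0.5169 -0.2663  0.0417] t 12.05 F [-17.5  -0.7  10.4] w 0.015
[-0.21846227  3.1747979   0.05326052]
block_1 0.96 [328. 277.] [-0.062 -0.12 ]
block_1 0.8 [360. 193.] [0.1443 0.0076]
block_1 0.76 [291. 239.] [-0.0529 -0.0063]
block_1 0.72 [351. 319.] [-0.0941 -0.2111]
block_1 0.65 [311. 223.] [0.0065 0.0028]
reagent_bottle 0.79 [336. 243.] [ 0.006  -0.0689]
dropper_bottle 0.9 [372. 251.] [ 0.0369 -0.1321]
petri_dish 0.94 [245. 356.] [-0.2588 -0.1463]
```

View pics/s13.png

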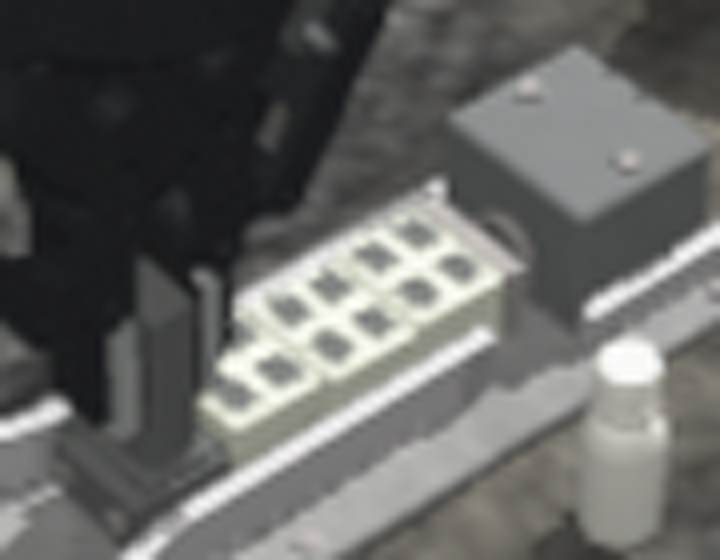

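Everything is steady: 17.5 N, TCP not moving. The row is closed up and flat, and block_3 measures at lane x = −53 mm against an expected −52 mm. Handing in.

```bash
python3 -c "
from workcell import *
hand_in()
s=sense();print(s['contact_force'],s['width'],s['eef_pos'])"
```

```text
the job is handed in; nothing more can be done
the job is handed in; nothing more can be done
```

I gripped the pusher with the jaws along its thin side and lifted it. Then I set it down in the lane mouth, swept the three blocks into one closed row, and pressed the follower back to its stop. I handed in at about 12 s with the arm still pressing and gripping.

**On the stop:** the push force stayed near 9.4 N, which is the spring's value at the stop. It then jumped to 15 N and 17.5 N while the tool stopped moving, and the last reading was a steady 17.5 N. The highest push reading was 17.5 N, against the 50 N ramming limit; I read it only between moves.

**Row and pusher:** in the last picture the row is closed up and flat, and the follower plate is up against the bush. Block_3 measured at lane x ≈ −53 mm, where −52 mm is expected. The grip width was 15 mm, the pusher looked upright to within a few degrees, and its centre was at about lane x = −80 mm. A downward push of about 10 N built up alongside the press.

**Bystanders:** the petri dish, dropper bottle and white bottle were each found at about their starting places.

**Checks that disagreed or failed:**
- The network never found the pusher in the first pictures, so I measured it by hand from both cameras.
- The network did not report the follower at the end, so I had no direct measurement of its travel. The stop is inferred from the force jump, the stalled tool and the picture.
- Block_3's side offset read −6 mm, within the 7 mm allowed. The lane walls limit it to about 3 mm, so I took that as measurement error.
- The tool position put the row's front end about 1.5 mm past the stop, which is within the calibration error.
- The reading I tried to take right after handing in was refused, so nothing was checked during the final second.

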